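# Check two spacer sleeves on the gauge pin

### The arm

A 6-joint arm with a two-finger parallel gripper is mounted at the origin on the work surface. World frame = base frame: x ahead of the robot, y to its left, z up, the work surface at z = 0. Lengths are in mm, angles in rad, forces in N, time in s.
With the tool pointing down it reaches from about 300 to 750 mm from the base axis. Payload 8.5 kg.
Tool frame: the origin (TCP) lies on the mounting face of the last link; the fingertips stand 166 mm ahead of it and the grasp point (between the pads) lies 147 mm ahead of it (r.nose_length is the distance from the TCP to the fingertips, in mm); y points along the fingers, z is the direction in which the jaws open and shut, and the axes are right-handed (so a half turn about y gives the same grasp; the last joint's range is limited). The gripper opens to 88 mm and grips with 3 to 60 N. Pads are 18 mm wide; open, the fingers measure 123 mm over their backs; the gripper's body (75 mm by 187 mm) begins 45 mm behind the grasp point.
Start: joints at [1.067, 0.381, 1.297, -0, 1.464, -0.215], TCP at [156.633, 527.208, 404.748] pointing down, gripper open.
Joint ranges: [-3.11, 3.11], [-0.89, 2.33], [0.22, 2.48], [-1.42, 4.56], [0.17, 2.85], [-2.88, 2.88]. Speed limits (rad/s): [2.39, 2.39, 3.14, 3.14, 3.14, 3.14].

### API

Orientations are given as a unit quaternion [x, y, z, w].
In Python, from rig import telemetry, vision, r gives the robot as it stands.
- The arm moves only by the tool carry_out, never from a script. Its argument "plan" is a list of rows, each an object with "gripper": the opening, from 0 (shut) to 1 (fully open); "slide": the shift along the tool's x, y, z in m, a list of three; "twist": the turn about the tool's y in rad. In form: [{"gripper": gripper, "slide": [x, y, z], "twist": twist}, ...]. A call has 1 to 12 rows; each row shifts and turns the pose as measured when the row begins, along the tool's axes as they then stand; what a row does not reach is not made up. A row lasts 1/10 s, in which the tool goes at most 50 mm and 8.59 degrees, less where a joint would pass 70% of its speed; a pose out of reach is approached as far as the arm can. A call is refused whole if a number of a shift passes 0.05 or a number of a turn 0.15, either way. A call with a gripper value outside its range is refused whole. The fingers move at their own pace and stop on an object; "grip_force" is the grip in N (left out, the last holds). Time passes only in rows, so rows that do not move let the fingers close. It gives the time, the measured TCP pose, the force and the opening at its end, in the units of the state.
- telemetry.observe(): the state, without advancing time (a new reading comes with each control period).
- vision.capture(name): name is "side" or "top"; returns (picture, depth): 400x640x3 uint8, red, green, blue; 400x640 float32, mm along the optical axis (not along the pixel's ray), 0 where there is no reading.
- vision.camera_info(name): a dict with "fx", "fy", "cx", "cy" (pixels), "dist_coeffs" ([k1, k2, p1, p2, k3] as OpenCV has them; the pictures are not rectified), "R" (3x3) and "t" (3): a world point X has camera coordinates R X + t. Camera axes: x right, y down, z forward; pixel columns grow to the right and rows downward; lengths in mm; the calibration is good to about 2 mm. A picture is of the moment at which its call begins. camera_info takes no time and is no camera call.
- r.sign_off(): hands the job in, once; it reports no verdict.
Trained networks look in the newest picture that a camera, given by its name, has taken for a name from the list of things; names that differ only in an ending like _2 or _b are one class to them, and where a whole thing is asked for, a point or a joint stands for the part that bears it (a point fixed in the world has none). Each returns a list of dicts, best first, with "confidence" (0 to 1); they miss things now and then, are a little off and sometimes report something else, mostly with a low value. They report only what shows in the picture. A call takes as long as a camera call. They do not tell look-alikes from the thing itself.
- vision.search_frame(thing, camera): "location" ([column, row] in pixels, amid what is visible of it).
- vision.spot_point(thing, camera): "location" ([column, row] in pixels: a listed point, or the origin of a listed thing).
The state is a dict: "time_s": time; "joint_pos": joint angles; "joint_vel": joint speeds; "effort": joint torques, N m; "tcp_pos": TCP position; "ee_rot": TCP orientation; "contact_force": force on the tool from outside, world axes, zero at the start; "ft_torque": the same for the moment, N m; "grip_width": finger opening in mm.
Only numpy, scipy, OpenCV 4.12 (cv2) and the standard library are available. Lean on these libraries where they do the work, as an engineer would, in place of code of your own. Each camera call takes 0.05 s, during which the arm holds its last target. There are 200 camera calls.

### The job

Sort the two upright aluminium sleeves on the workbench by whether they fit the upright steel gauge pin. The sleeve whose bore is wide enough must be slid over the pin until it sits fully down on the pin's base plate, and be left there; the sleeve whose bore is too narrow for the pin goes into the grey reject tray.

Things in the scene. Friction and masses are not known exactly. Their poses are not given: they have to be found in the camera images.
- sleeve_a_center (a point): Aluminium sleeve (plain tube) with the wide bore, loose, standing upright on the bench: 46 mm outside diameter, 50 mm tall, straight through bore of 30 mm (wall 8 mm), 0.09 to 0.18 kg. It fits the pin. The point is its centre, on its axis 25 mm above its lower end; z points up along its axis.
- sleeve_b_center (a point): Loose aluminium sleeve, upright on the bench: also 46 mm outside diameter and 50 mm tall, but with an 18 mm bore (wall 14 mm), 0.13 to 0.27 kg; too narrow for the pin. Point: its centre, on its axis 25 mm above its lower end; z up along its axis. (A solid wooden plug of the same outside size, with no bore, stands near the sleeves and is not part of the job.)
- gauge_seat (a point): Fixed gauge: dark steel base plate 100 x 100 x 14 mm with one upright bright steel pin in its middle, 75 mm tall above the plate: 22 mm diameter for the lower 45 mm, then tapering to 8 mm at the tip. Four 4 mm screw heads at the corners. Point: on the pin's axis at the plate's upper face; z up. A sleeve fully down has its centre 25 mm above this point.
- tray_in (a point): Grey plastic reject tray, fixed to the bench, open at the top: 160 mm along its x, 140 mm along its y, 30 mm high outside, walls 4 mm thick. The point is the centre of its inner floor, which lies about 4 mm above the bench; x and y run along its sides, z up.
Not all that is in view belongs to the job. What is shaped like the part that bears sleeve_a_center but green is not meant.

How it is judged (in metres and radians):
At the end, for the whole second after the job is handed in: Wide-bore sleeve on the pin: upright within 10 degrees, centre within 10 mm of the pin's axis and at most 31 mm above the plate (fully down is 25 mm). Narrow-bore sleeve in the tray: centre inside the walls and at most 33 mm above the floor (horizontal distance between sleeve_a_center and gauge_seat below 0.01 m and z of sleeve_a_center in the frame of gauge_seat below 0.031 m and angle between sleeve_a_center's own z axis and vertical below 0.175 rad and x of sleeve_b_center in the frame of tray_in between -0.07 and 0.07 m and y of sleeve_b_center in the frame of tray_in between -0.06 and 0.06 m and z of sleeve_b_center in the frame of tray_in below 0.033 m); the robot touches nothing.
It also fails if it takes over 64 s, if anything falls off the work surface, if the arm or the gripper's body presses on something with over 40 N, if the wrist force passes 120 N, or if a joint passes its speed limit or range.

## Working session

There is one attempt and no reset: what is moved stays moved. The work goes in short steps, Python scripts to look and compute and a tool call to move; the robot and the scene stay as the last step left them, time stands still between calls to the robot, and variables do not carry over. Pictures are saved under pics/ and viewed, about 8 in all and at most 12, crops included, and the job is handed in when it is done.

Besides the shell and the picture viewer there is one more tool, called as name([rows], argument=value, ...), one row to a line, values as JSON. carry_out: Moves the arm, as the interface text tells. Its arguments: {"type":"object","properties":{"plan":{"type":"array"},"grip_force":{"type":"number"}},"required":["plan"]}

```bash
ls; mkdir -p pics; cat > h.py <<'E'
import numpy as np, cv2
from rig import telemetry, vision, r
def cam(n):
    c=vision.camera_info(n); K=np.array([[c['fx'],0,c['cx']],[0,c['fy'],c['cy']],[0,0,1.]])
    return K,np.array(c['dist_coeffs'],float),np.array(c['R']),np.array(c['t']).ravel()
def ray(n,uv):
    K,d,R,t=cam(n); p=cv2.undistortPoints(np.array(uv,float).reshape(-1,1,2),K,d).reshape(-1,2)
    return np.c_[p,np.ones(len(p))]@R, -R.T@t
def onz(n,uv,z):
    D,o=ray(n,uv); return o+D*((z-o[2])/D[:,2])[:,None]
def cloud(n,dep):
    K,d,R,t=cam(n); h,w=dep.shape; v,u=np.mgrid[:h,:w]
    D,o=ray(n,np.stack([u,v],-1).reshape(-1,2)); return (o+D*dep.reshape(-1,1)).reshape(h,w,3)
def proj(n,P):
    K,d,R,t=cam(n); return cv2.projectPoints(np.array(P,float).reshape(-1,1,3),cv2.Rodrigues(R)[0],t,K,d)[0].reshape(-1,2)
E
python3 - <<'E'
from h import *
for n in('side','top'):
    im,d=vision.capture(n); cv2.imwrite(f'pics/{n}1.png',im[:,:,::-1]); np.save(n+'.npy',d)
    print(n,(-cam(n)[2].T@cam(n)[3]).round(),(d>0).mean())
    for th in('sleeve_a_center','sleeve_b_center','gauge_seat','tray_in'):
        for x in vision.spot_point(th,n)[:4]:
            u=x['location']; z={'s':25,'g':14,'t':4}[th[0]]
            print(th,np.round(u,1),round(x['confidence'],2),onz(n,u,z)[0].round(1))
print(telemetry.observe())
E
```

```text
pics
side [ 173. -664.  888.] 0.9960625
sleeve_a_center [343.8 238.3] 0.87 [ 550.6 -121.4   25. ]
sleeve_a_center [299.7 231.7] 0.74 [476.8 -59.1  25. ]
sleeve_a_center [277.6 186.3] 0.72 [495.8  85.1  25. ]
sleeve_b_center [369.4 285.8] 0.85 [ 532.7 -247.6   25. ]
gauge_seat [276.8 189.3] 0.8 [493.9  86.9  14. ]
tray_in [263.5 124.5] 0.59 [573.3 326.8   4. ]
top [ 386.   -2. 1072.] 0.996
sleeve_a_center [335.7 216.2] 0.74 [472.1 -65.6  25. ]
sleeve_a_center [358.4 188.3] 0.65 [ 545.  -123.4   25. ]
sleeve_b_center [404.4 193.6] 0.89 [ 533.4 -243.1   25. ]
tray_in [184.8 178.9] 0.75 [564.9 330.7   4. ]
{'time_s': 0.5, 'joint_pos': array([ 1.06671837e+00,  3.80605021e-01,  1.29745934e+00,  9.77274071e-07,
        1.46359766e+00, -2.15260934e-01]), 'joint_vel': array([-1.92425003e-03,  6.65051605e-04, -7.21726687e-04,  3.38576881e-06,
       -5.46409232e-04,  2.49254856e-04]), 'effort': array([-2.12713974e-03, -4.37524652e+01, -2.24607486e+01,  7.13130925e-02,
        3.16251756e-02,  4.40674484e-07]), 'tcp_pos': array([156.61784207, 527.20015777, 404.72566142]), 'ee_rot': array([ 0.69976948, -0.10176669,  0.10174879, -0.69972381]), 'contact_force': array([-0.37450273, -0.3784164 ,  0.62195017]), 'ft_torque': array([-0.02909491,  0.02212997, -0.0074081 ]), 'grip_width': 87.75735438201971}
```

View pics/top1.png

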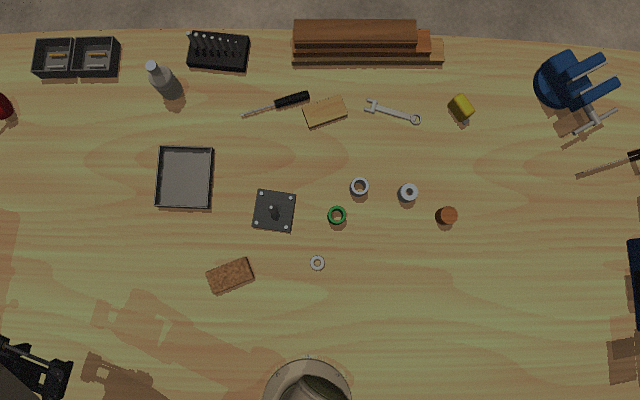

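View pics/side1.png

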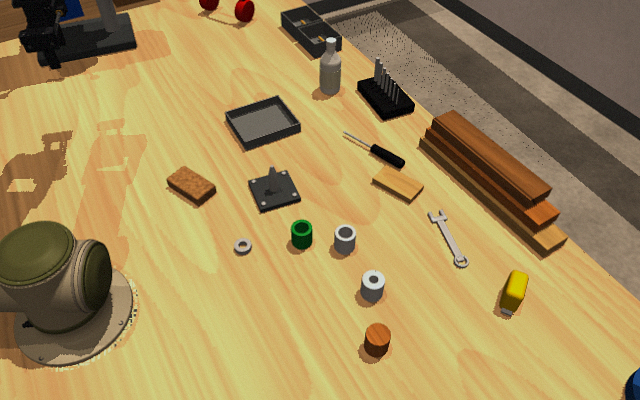

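```bash
python3 - <<'E'
from h import *
from scipy.spatial.transform import Rotation as Ro
print(Ro.from_quat(telemetry.observe()['ee_rot']).as_matrix().round(3))
for n in('side','top'):
    C=cloud(n,np.load(n+'.npy')); P=C.reshape(-1,3); ok=(P[:,0]>250)&(P[:,0]<800)
    def q(m): return P[ok&m]
    for nm,c in dict(s1=(548,-122),s2=(474,-62),b=(533,-245),pin=(494,87)).items():
        near=np.hypot(P[:,0]-c[0],P[:,1]-c[1])<45
        p=q(near&(P[:,2]>44)&(P[:,2]<56)) if nm!='pin' else q((np.hypot(P[:,0]-c[0],P[:,1]-c[1])<90)&(P[:,2]>8)&(P[:,2]<20))
        if len(p)>5:
            print(n,nm,len(p),'mean',p.mean(0).round(1),'circ',np.round(cv2.minEnclosingCircle(p[:,:2].astype(np.float32)),1) if 0 else cv2.minEnclosingCircle(p[:,:2].astype(np.float32)), cv2.minAreaRect(p[:,:2].astype(np.float32)))
        if nm=='pin':
            p=q(near&(P[:,2]>30)&(P[:,2]<95)); print(n,'pinbody',len(p),p.mean(0).round(1),p[:,2].max())
    p=q((P[:,1]>200)&(P[:,2]>22)&(P[:,2]<36)&(P[:,0]>430)); print(n,'tray',len(p),cv2.minAreaRect(p[:,:2].astype(np.float32)))
E
```

```text
[[ 0.959 -0.     0.285]
 [-0.285 -0.     0.959]
 [-0.    -1.    -0.   ]]
side s1 200 mean [ 549.4 -125.4   48.1] circ ((549.62890625, -125.66670989990234), 23.52269744873047) ((550.1947021484375, -124.92485809326172), (44.89216613769531, 43.92839050292969), 23.887271881103516)
side s2 200 mean [475.1 -68.2  48.1] circ ((475.1508483886719, -67.32371520996094), 23.975807189941406) ((475.9220275878906, -67.57173919677734), (46.144203186035156, 42.55223846435547), 60.87034606933594)
side b 329 mean [ 536.1 -251.2   48.5] circ ((536.9083862304688, -249.43576049804688), 23.835161209106445) ((537.2716064453125, -249.84796142578125), (46.57844543457031, 43.33498001098633), 54.94241714477539)
side pin 1205 mean [485.1  86.6  12.9] circ ((487.3570556640625, 91.8536376953125), 70.47265625) ((488.1705322265625, 93.44355010986328), (104.55449676513672, 100.71937561035156), 82.1448974609375)
side pinbody 165 [485.6  87.6  59.2] 89.70304840976212
side tray 662 ((649.6182250976562, 626.7572021484375), (746.1256103515625, 308.328125), 88.89675903320312)
top s1 150 mean [ 548.  -123.6   50.5] circ ((5
[... 243 characters left out ...]
, 22.99165153503418) ((474.5173034667969, -66.0161361694336), (43.01612091064453, 42.61709213256836), 0.4984390437602997)
top b 215 mean [ 535.  -248.8   50.7] circ ((535.6699829101562, -248.0789031982422), 22.459733963012695) ((535.0614624023438, -248.71453857421875), (41.434547424316406, 43.22895812988281), 46.97169876098633)
top pin 1424 mean [485.6  93.7  14.8] circ ((485.9156188964844, 93.2936019897461), 68.63213348388672) ((486.25128173828125, 94.17973327636719), (100.5450439453125, 100.04283905029297), 82.39334106445312)
top pinbody 72 [484.3  92.1  69.8] 92.85716408122153
top tray 625 ((648.9483642578125, 562.3964233398438), (611.8829956054688, 310.57257080078125), 88.71065521240234)
```

Top view: grey wide-bore sleeve at about (359,186), narrow one at (408,192), green decoy at (336,215), plug at (447,215), gauge at (274,211) and tray at (185,177). The side view agrees. In world coordinates A is about (549,-124), B (535.5,-249), pin (486,93). The present tool orientation clears the neighbours, so I go to A.

carry_out([
  {"gripper": 1, "slide": [0.036, 0, -0.033], "twist": 0},
  {"gripper": 1, "slide": [0.036, 0, -0.033], "twist": 0},
  {"gripper": 1, "slide": [0.036, 0, -0.033], "twist": 0},
  {"gripper": 1, "slide": [0.036, 0, -0.033], "twist": 0},
  {"gripper": 1, "slide": [0.036, 0, -0.033], "twist": 0},
  {"gripper": 1, "slide": [0.036, 0, -0.033], "twist": 0},
  {"gripper": 1, "slide": [0.036, 0, -0.033], "twist": 0},
  {"gripper": 1, "slide": [0.036, 0, -0.033], "twist": 0},
  {"gripper": 1, "slide": [0.036, 0, -0.033], "twist": 0},
  {"gripper": 1, "slide": [0.036, 0, -0.033], "twist": 0},
  {"gripper": 1, "slide": [0.036, 0, -0.033], "twist": 0},
  {"gripper": 1, "slide": [0.036, 0, -0.033], "twist": 0},
], grip_force=25)

```text
time_s: 1.7
tcp_pos: [463.0, 14.4, 405.7]
ee_rot: [-0.699, 0.096, -0.101, 0.701]
contact_force: [1.8, 1.5, 0.2]
grip_width: 88.2
```

```bash
cat > go.py <<'E'
import sys
from h import *
from scipy.spatial.transform import Rotation as Ro
s=telemetry.observe(); R=Ro.from_quat(s['ee_rot']).as_matrix()
print('t',s['time_s'],'tcp',s['tcp_pos'].round(1),'grip',round(s['grip_width'],1),'F',s['contact_force'].round(1),'j6',s['joint_pos'][5].round(2))
if len(sys.argv)>1:
    g=np.array([float(a) for a in sys.argv[1:4]]); print('tool delta mm',(R.T@(g-s['tcp_pos'])).round(1)); print(R.round(3).tolist())
E
python3 go.py 549 -124 300
```

```text
t 1.7 tcp [463.   14.4 405.7] grip 88.2 F [1.8 1.5 0.2] j6 -1.52
tool delta mm [ 120.3  105.9 -109.8]
[[0.961, 0.006, 0.276], [-0.276, 0.002, 0.961], [0.005, -1.0, 0.004]]
```

carry_out([
  {"gripper": 1, "slide": [0.024, 0.02, -0.022], "twist": 0},
  {"gripper": 1, "slide": [0.024, 0.02, -0.022], "twist": 0},
  {"gripper": 1, "slide": [0.024, 0.02, -0.022], "twist": 0},
  {"gripper": 1, "slide": [0.024, 0.02, -0.022], "twist": 0},
  {"gripper": 1, "slide": [0.024, 0.02, -0.022], "twist": 0},
  {"gripper": 1, "slide": [0, 0, 0], "twist": 0},
  {"gripper": 1, "slide": [0, 0, 0], "twist": 0},
])

```text
time_s: 2.4
tcp_pos: [553.4, -136.7, 302.6]
ee_rot: [-0.699, 0.098, -0.105, 0.701]
contact_force: [-1.2, 1.3, 0.8]
grip_width: 87.9
```

```bash
python3 go.py 549 -124 179; python3 - <<'E'
from h import *
im,d=vision.capture('side'); cv2.imwrite('pics/s2.png',cv2.resize(im[100:350,200:500,::-1],None,fx=2.5,fy=2.4))
E
```

```text
t 2.4 tcp [ 553.4 -136.7  302.6] grip 87.9 F [-1.2  1.3  0.8] j6 -1.74
tool delta mm [ -9.  123.5  10.4]
[[0.959, 0.01, 0.283], [-0.283, 0.001, 0.959], [0.01, -1.0, 0.004]]
```

View pics/s2.png

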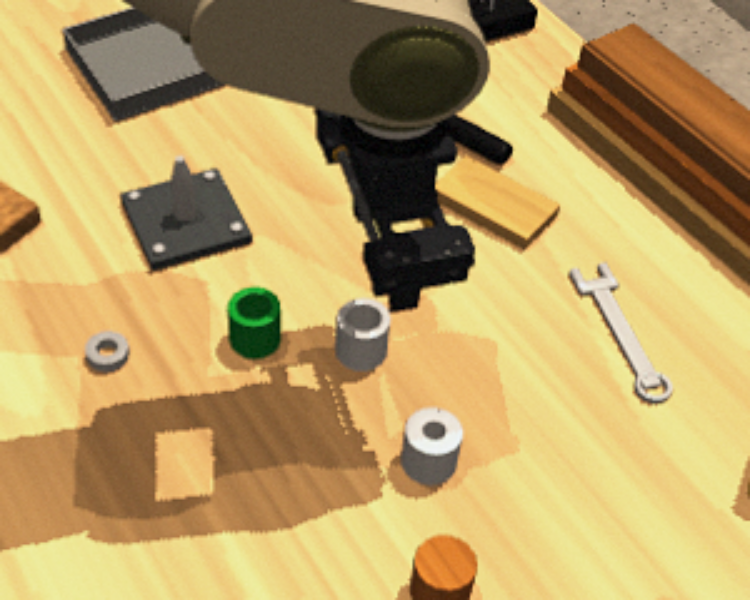

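The crop shows the gripper above and behind the wide sleeve, at crop (362,335), with the neighbours clear of it. I correct the position and descend.

carry_out([
  {"gripper": 1, "slide": [-0.005, 0.015, 0.005], "twist": 0},
  {"gripper": 1, "slide": [-0.005, 0.015, 0.005], "twist": 0},
  {"gripper": 1, "slide": [0, 0.015, 0], "twist": 0},
  {"gripper": 1, "slide": [0, 0, 0], "twist": 0},
  {"gripper": 1, "slide": [0, 0, 0], "twist": 0},
])

```text
time_s: 2.95
tcp_pos: [545.5, -119.0, 262.0]
ee_rot: [-0.7, 0.093, -0.106, 0.7]
contact_force: [0.7, -0.2, -0.3]
grip_width: 88.3
```

```bash
python3 go.py 547.5 -124 179
```

```text
t 2.95 tcp [ 545.5 -119.   262. ] grip 88.3 F [ 0.7 -0.2 -0.3] j6 -1.72
tool delta mm [ 1.9 83.  -4.6]
[[0.96, 0.017, 0.278], [-0.278, -0.001, 0.96], [0.017, -1.0, 0.003]]
```

carry_out([
  {"gripper": 1, "slide": [0.001, 0.026, -0.004], "twist": 0},
  {"gripper": 1, "slide": [0, 0.026, 0], "twist": 0},
  {"gripper": 1, "slide": [0, 0.02, 0], "twist": 0},
  {"gripper": 1, "slide": [0, 0.006, 0], "twist": 0},
  {"gripper": 1, "slide": [0, 0, 0], "twist": 0},
])

```text
time_s: 3.45
tcp_pos: [548.2, -122.3, 189.0]
ee_rot: [0.701, -0.088, 0.109, -0.699]
contact_force: [0.4, 0.8, 0.2]
grip_width: 88.1
```

```bash
python3 go.py 546.5 -124 179
```

```text
t 3.45 tcp [ 548.2 -122.3  189. ] grip 88.1 F [0.4 0.8 0.2] j6 -1.73
tool delta mm [-1.5  9.9 -2.1]
[[0.961, 0.029, 0.276], [-0.276, -0.007, 0.961], [0.029, -1.0, 0.002]]
```

carry_out([
  {"gripper": 1, "slide": [-0.002, 0.009, 0], "twist": 0},
  {"gripper": 0, "slide": [0, 0, 0], "twist": 0},
  {"gripper": 0, "slide": [0, 0, 0], "twist": 0},
  {"gripper": 0, "slide": [0, 0, 0], "twist": 0},
  {"gripper": 0, "slide": [0, 0, 0], "twist": 0},
  {"gripper": 0, "slide": [0, 0, 0], "twist": 0},
  {"gripper": 0, "slide": [0, 0, 0], "twist": 0},
])

```text
time_s: 4.15
tcp_pos: [547.2, -121.9, 183.4]
ee_rot: [0.702, -0.086, 0.111, -0.699]
contact_force: [0.1, 0.3, -1.2]
grip_width: 45.5
```

```bash
python3 go.py 546.5 -124 300
```

```text
t 4.15 tcp [ 547.2 -121.9  183.4] grip 45.5 F [ 0.1  0.3 -1.2] j6 -1.73
tool delta mm [   4.2 -116.5   -2.2]
[[0.961, 0.035, 0.276], [-0.276, -0.009, 0.961], [0.036, -0.999, 0.001]]
```

Gripped A (45.5 mm opening). Lifting.

carry_out([
  {"gripper": 0, "slide": [0, -0.03, 0], "twist": 0},
  {"gripper": 0, "slide": [0, -0.03, 0], "twist": 0},
  {"gripper": 0, "slide": [0, -0.03, 0], "twist": 0},
  {"gripper": 0, "slide": [0, -0.03, 0], "twist": 0},
  {"gripper": 0, "slide": [0, 0, 0], "twist": 0},
])

```text
time_s: 4.65
tcp_pos: [542.8, -120.7, 306.4]
ee_rot: [0.701, -0.087, 0.11, -0.699]
contact_force: [1.5, -0.3, -0.5]
grip_width: 45.4
```

```bash
python3 go.py 486 93 320
```

```text
t 4.65 tcp [ 542.8 -120.7  306.4] grip 45.4 F [ 1.5 -0.3 -0.5] j6 -1.73
tool delta mm [-113.1  -17.   189.8]
[[0.961, 0.031, 0.276], [-0.276, -0.007, 0.961], [0.032, -0.999, 0.001]]
```

carry_out([
  {"gripper": 0, "slide": [-0.022, 0, 0.037], "twist": 0},
  {"gripper": 0, "slide": [-0.022, 0, 0.037], "twist": 0},
  {"gripper": 0, "slide": [-0.022, 0, 0.037], "twist": 0},
  {"gripper": 0, "slide": [-0.022, 0, 0.037], "twist": 0},
  {"gripper": 0, "slide": [-0.022, 0, 0.037], "twist": 0},
  {"gripper": 0, "slide": [0, 0, 0], "twist": 0},
  {"gripper": 0, "slide": [0, 0, 0], "twist": 0},
])

```text
time_s: 5.35
tcp_pos: [485.0, 93.8, 297.0]
ee_rot: [0.701, -0.091, 0.108, -0.699]
contact_force: [0.7, 0.1, -1.3]
grip_width: 46.0
```

```bash
python3 go.py 486 93 306; python3 - <<'E'
from h import *
from scipy.spatial.transform import Rotation as Ro
s=telemetry.observe(); R=Ro.from_quat(s['ee_rot']).as_matrix(); g=s['tcp_pos']+147*R[:,1]; print('grasp',g.round(1))
im,d=vision.capture('side'); C=cloud('side',d)
m=(np.linalg.norm(C-[g[0],g[1],g[2]-20],axis=2)<45); print(m.sum())
print(proj('side',[g,[486,93,89]]).round(1))
cv2.imwrite('pics/s3.png',cv2.resize(im[80:230,200:400,::-1],None,fx=4,fy=4,interpolation=2))
E
```

```text
t 5.35 tcp [485.   93.8 297. ] grip 46.0 F [ 0.7  0.1 -1.3] j6 -1.33
tool delta mm [ 1.4 -8.9 -0.5]
[[0.96, 0.024, 0.278], [-0.278, -0.007, 0.96], [0.025, -1.0, -0.0]]
grasp [488.5  92.8 150.1]
123
[[269.8 145.6]
 [270.6 166.1]]
```

View pics/s3.png

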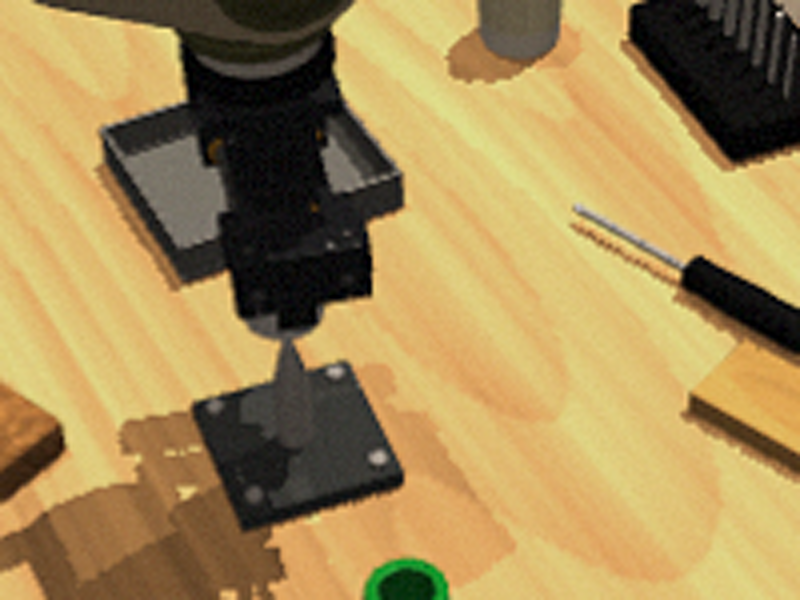

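The pin tip is at crop (290,340), directly under the sleeve, which spans crop x 245–322. That is about 3 mm off at most, well inside the taper's capture range. I descend while watching the force.

carry_out([
  {"gripper": 0, "slide": [0, 0.02, 0], "twist": 0},
  {"gripper": 0, "slide": [-0.001, 0.02, 0], "twist": 0},
  {"gripper": 0, "slide": [-0.001, 0.015, 0], "twist": 0},
  {"gripper": 0, "slide": [0, 0, 0], "twist": 0},
])

```text
time_s: 5.8
tcp_pos: [486.1, 89.4, 239.2]
ee_rot: [0.701, -0.093, 0.111, -0.699]
contact_force: [-0.5, 6.0, -3.9]
grip_width: 45.4
```

```bash
python3 go.py 485 93 199
```

```text
t 5.8 tcp [486.1  89.4 239.2] grip 45.4 F [-0.5  6.  -3.9] j6 -1.33
tool delta mm [-3.1 40.1  3.1]
[[0.958, 0.024, 0.285], [-0.285, -0.007, 0.958], [0.025, -1.0, 0.001]]
```

carry_out([
  {"gripper": 0, "slide": [0, 0, 0.004], "twist": 0},
  {"gripper": 0, "slide": [-0.001, 0.012, 0.001], "twist": 0},
  {"gripper": 0, "slide": [0, 0.012, 0.001], "twist": 0},
  {"gripper": 0, "slide": [0, 0, 0], "twist": 0},
])

```text
time_s: 6.2
tcp_pos: [489.3, 93.4, 216.1]
ee_rot: [0.701, -0.093, 0.113, -0.698]
contact_force: [-0.4, -0.4, -0.1]
grip_width: 46.1
```

```bash
python3 go.py 485 93 199
```

```text
t 6.2 tcp [489.3  93.4 216.1] grip 46.1 F [-0.4 -0.4 -0.1] j6 -1.32
tool delta mm [-4.5 16.9 -1.6]
[[0.957, 0.028, 0.289], [-0.289, -0.008, 0.957], [0.029, -1.0, 0.001]]
```

Free of contact and 33 mm above the plate. I continue down, nudging back in x.

carry_out([
  {"gripper": 0, "slide": [-0.003, 0.008, 0], "twist": 0},
  {"gripper": 0, "slide": [-0.001, 0.006, 0], "twist": 0},
  {"gripper": 0, "slide": [0, 0, 0], "twist": 0},
])

```text
time_s: 6.5
tcp_pos: [486.1, 94.3, 201.8]
ee_rot: [0.701, -0.093, 0.114, -0.698]
contact_force: [0.1, -0.1, -0.2]
grip_width: 45.8
```

```bash
python3 go.py 485 93 199
```

```text
t 6.5 tcp [486.1  94.3 201.8] grip 45.8 F [ 0.1 -0.1 -0.2] j6 -1.32
tool delta mm [-0.7  2.8 -1.6]
[[0.957, 0.03, 0.289], [-0.289, -0.008, 0.957], [0.031, -1.0, 0.001]]
```

carry_out([
  {"gripper": 0, "slide": [0, 0.003, 0], "twist": 0},
  {"gripper": 0.9, "slide": [0, 0, 0], "twist": 0},
  {"gripper": 0.9, "slide": [0, 0, 0], "twist": 0},
  {"gripper": 0.9, "slide": [0, 0, 0], "twist": 0},
  {"gripper": 1, "slide": [0, 0, 0], "twist": 0},
  {"gripper": 1, "slide": [0, -0.03, 0], "twist": 0},
  {"gripper": 1, "slide": [0, -0.04, 0], "twist": 0},
  {"gripper": 1, "slide": [0, -0.04, 0], "twist": 0},
  {"gripper": 1, "slide": [0, 0, 0], "twist": 0},
])

```text
time_s: 7.4
tcp_pos: [483.1, 95.1, 312.9]
ee_rot: [0.701, -0.093, 0.114, -0.698]
contact_force: [-0.4, -0.1, -0.5]
grip_width: 88.0
```

```bash
python3 go.py 534.5 -248 300
```

```text
t 7.4 tcp [483.1  95.1 312.9] grip 88.0 F [-0.4 -0.1 -0.5] j6 -1.32
tool delta mm [ 147.9   17.2 -313.6]
[[0.957, 0.029, 0.289], [-0.289, -0.008, 0.957], [0.031, -1.0, 0.001]]
```

carry_out([
  {"gripper": 1, "slide": [0.018, 0.001, -0.038], "twist": 0},
  {"gripper": 1, "slide": [0.018, 0.001, -0.038], "twist": 0},
  {"gripper": 1, "slide": [0.018, 0.001, -0.038], "twist": 0},
  {"gripper": 1, "slide": [0.018, 0.001, -0.038], "twist": 0},
  {"gripper": 1, "slide": [0.018, 0.001, -0.038], "twist": 0},
  {"gripper": 1, "slide": [0.018, 0.001, -0.038], "twist": 0},
  {"gripper": 1, "slide": [0.018, 0.001, -0.038], "twist": 0},
  {"gripper": 1, "slide": [0.018, 0.001, -0.038], "twist": 0},
  {"gripper": 1, "slide": [0, 0, 0], "twist": 0},
  {"gripper": 1, "slide": [0, 0, 0], "twist": 0},
])

```text
time_s: 8.4
tcp_pos: [533.8, -249.8, 302.3]
ee_rot: [0.7, -0.093, 0.112, -0.699]
contact_force: [-0.3, 0.5, -0.2]
grip_width: 88.5
```

```bash
python3 go.py 532 -248 180; python3 - <<'E'
from h import *
im,d=vision.capture('side'); cv2.imwrite('pics/s4.png',cv2.resize(im[120:320,220:470,::-1],None,fx=3,fy=3,interpolation=2))
C=cloud('side',d); m=(np.hypot(C[...,0]-487,C[...,1]-93)<40)&(C[...,2]>56)&(C[...,2]<70)
m2=(np.hypot(C[...,0]-487,C[...,1]-93)<35)&(C[...,2]>45); p=C[m]; print(p.mean(0).round(1),cv2.minEnclosingCircle(p[:,:2].astype(np.float32)),C[m2][:,2].max())
E
```

```text
t 8.4 tcp [ 533.8 -249.8  302.3] grip 88.5 F [-0.3  0.5 -0.2] j6 -1.92
tool delta mm [ -5.5 122.2   0.8]
[[0.958, 0.026, 0.286], [-0.286, -0.004, 0.958], [0.026, -1.0, 0.004]]
[486.3  88.7  61.8] ((488.26702880859375, 93.23517608642578), 24.071582794189453) 89.19260861760745
```

View pics/s4.png

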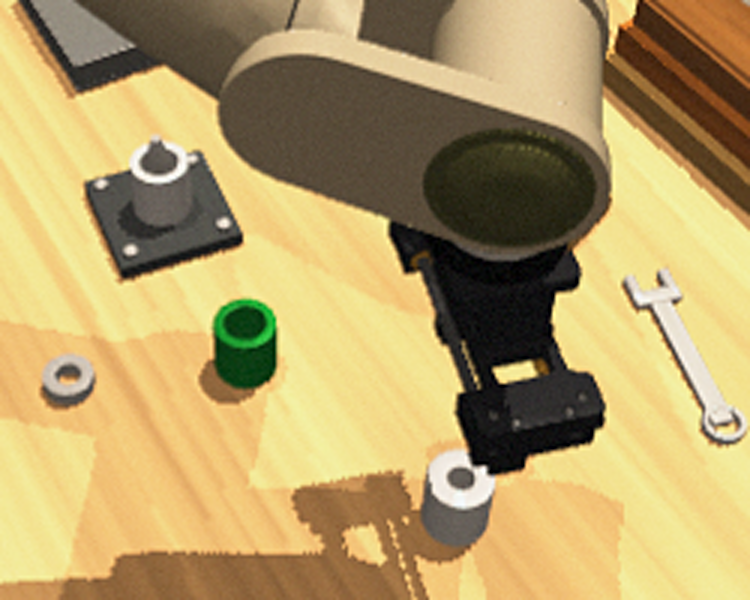

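Sleeve A sits on the pin at crop (160,185), upright, with its rim at about z 62. Sleeve B is at crop (458,500) under the gripper. Descending on it.

carry_out([
  {"gripper": 1, "slide": [-0.003, 0.03, 0], "twist": 0},
  {"gripper": 1, "slide": [-0.001, 0.03, 0], "twist": 0},
  {"gripper": 1, "slide": [-0.001, 0.03, 0], "twist": 0},
  {"gripper": 1, "slide": [0, 0.02, 0], "twist": 0},
  {"gripper": 1, "slide": [0, 0, 0], "twist": 0},
])

```text
time_s: 8.95
tcp_pos: [531.9, -241.3, 189.7]
ee_rot: [0.7, -0.09, 0.109, -0.7]
contact_force: [-0.3, -0.2, -0.3]
grip_width: 87.9
```

```bash
python3 go.py 531.5 -248 181
```

```text
t 8.95 tcp [ 531.9 -241.3  189.7] grip 87.9 F [-0.3 -0.2 -0.3] j6 -1.93
tool delta mm [ 1.2  8.7 -6.5]
[[0.96, 0.027, 0.279], [-0.279, -0.004, 0.96], [0.027, -1.0, 0.004]]
```

carry_out([
  {"gripper": 1, "slide": [0.001, 0.008, -0.006], "twist": 0},
  {"gripper": 0, "slide": [0, 0, 0], "twist": 0},
  {"gripper": 0, "slide": [0, 0, 0], "twist": 0},
  {"gripper": 0, "slide": [0, 0, 0], "twist": 0},
  {"gripper": 0, "slide": [0, 0, 0], "twist": 0},
  {"gripper": 0, "slide": [0, 0, 0], "twist": 0},
  {"gripper": 0, "slide": [0, -0.035, 0], "twist": 0},
  {"gripper": 0, "slide": [0, -0.035, 0], "twist": 0},
  {"gripper": 0, "slide": [0, -0.035, 0], "twist": 0},
  {"gripper": 0, "slide": [0, -0.035, 0], "twist": 0},
  {"gripper": 0, "slide": [0, 0, 0], "twist": 0},
], grip_force=30)

```text
time_s: 10.05
tcp_pos: [527.2, -245.2, 329.1]
ee_rot: [0.7, -0.089, 0.109, -0.7]
contact_force: [0.7, -0.2, -3.1]
grip_width: 44.7
```

```bash
python3 go.py 562 330 340
```

```text
t 10.05 tcp [ 527.2 -245.2  329.1] grip 44.7 F [ 0.7 -0.2 -3.1] j6 -1.93
tool delta mm [-125.5  -12.8  562.3]
[[0.96, 0.028, 0.277], [-0.277, -0.005, 0.961], [0.028, -1.0, 0.003]]
```

carry_out([
  {"gripper": 0, "slide": [-0.009, -0.001, 0.04], "twist": 0},
  {"gripper": 0, "slide": [-0.009, -0.001, 0.04], "twist": 0},
  {"gripper": 0, "slide": [-0.009, -0.001, 0.04], "twist": 0},
  {"gripper": 0, "slide": [-0.009, -0.001, 0.04], "twist": 0},
  {"gripper": 0, "slide": [-0.009, -0.001, 0.04], "twist": 0},
  {"gripper": 0, "slide": [-0.009, -0.001, 0.04], "twist": 0},
  {"gripper": 0, "slide": [-0.009, -0.001, 0.04], "twist": 0},
  {"gripper": 0, "slide": [-0.009, -0.001, 0.04], "twist": 0},
  {"gripper": 0, "slide": [-0.009, -0.001, 0.04], "twist": 0},
  {"gripper": 0, "slide": [-0.009, -0.001, 0.04], "twist": 0},
  {"gripper": 0, "slide": [-0.009, -0.001, 0.04], "twist": 0},
  {"gripper": 0, "slide": [-0.009, -0.001, 0.03], "twist": 0},
])

```text
time_s: 11.25
tcp_pos: [552.8, 251.1, 323.8]
ee_rot: [0.701, -0.1, 0.104, -0.699]
contact_force: [0.6, 0.1, -1.6]
grip_width: 44.4
```

```bash
python3 go.py 562 330 300
```

```text
t 11.25 tcp [552.8 251.1 323.8] grip 44.4 F [ 0.6  0.1 -1.6] j6 -1.05
tool delta mm [-13.8  23.6  78.3]
[[0.958, 0.005, 0.285], [-0.285, -0.004, 0.958], [0.006, -1.0, -0.002]]
```

carry_out([
  {"gripper": 0, "slide": [-0.005, 0.005, 0.025], "twist": 0},
  {"gripper": 0, "slide": [-0.005, 0.005, 0.025], "twist": 0},
  {"gripper": 0, "slide": [-0.003, 0, 0.015], "twist": 0},
  {"gripper": 0, "slide": [0, 0, 0], "twist": 0},
  {"gripper": 0, "slide": [0, 0, 0], "twist": 0},
])

```text
time_s: 11.75
tcp_pos: [557.3, 323.0, 306.1]
ee_rot: [0.703, -0.102, 0.099, -0.697]
contact_force: [-0.4, 0.7, -1.9]
grip_width: 44.6
```

```bash
python3 go.py 563 330 187; python3 - <<'E'
from h import *
im,d=vision.capture('top'); cv2.imwrite('pics/t5.png',cv2.resize(im[120:250,120:320,::-1],None,fx=4,fy=4,interpolation=2))
np.save('top5.npy',d)
d=np.load('top.npy'); C=cloud('top',d); m=(C[...,1]>230)&(C[...,1]<430)&(C[...,0]>460)&(C[...,0]<670)&(C[...,2]>20)&(C[...,2]<40)
print(cv2.minAreaRect(C[m][:,:2].astype(np.float32)))
E
```

```text
t 11.75 tcp [557.3 323.  306.1] grip 44.6 F [-0.4  0.7 -1.9] j6 -0.94
tool delta mm [  3.9 119.    9.3]
[[0.96, -0.005, 0.28], [-0.281, -0.007, 0.96], [-0.003, -1.0, -0.008]]
((569.3944091796875, 329.2915954589844), (142.21124267578125, 161.99501037597656), 88.71065521240234)
```

View pics/t5.png

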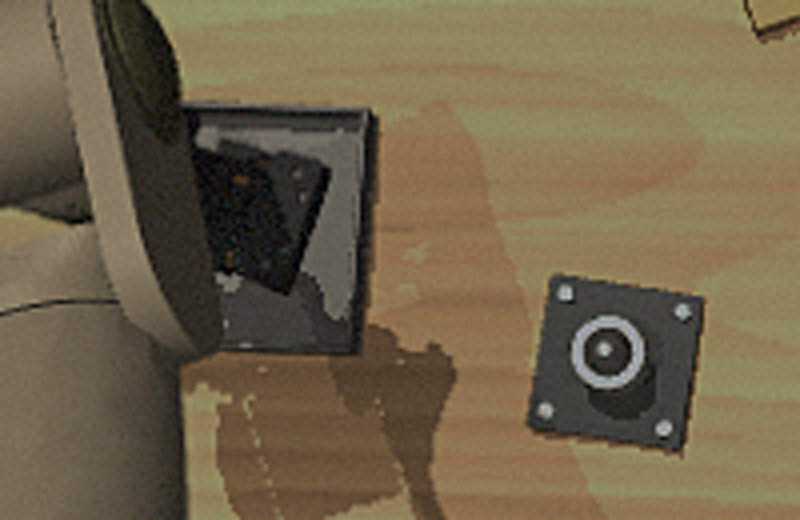

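The top view shows A's ring concentric on the pin at crop (607,350), and the gripper over the tray, which spans roughly (150–375, 100–355). Lowering B.

carry_out([
  {"gripper": 0, "slide": [0.004, 0.025, 0.004], "twist": 0},
  {"gripper": 0, "slide": [0.003, 0.03, 0.003], "twist": 0},
  {"gripper": 0, "slide": [0, 0.03, 0], "twist": 0},
  {"gripper": 0, "slide": [0, 0.015, 0], "twist": 0},
  {"gripper": 0, "slide": [0, 0, 0], "twist": 0},
])

```text
time_s: 12.3
tcp_pos: [567.8, 320.7, 206.5]
ee_rot: [0.702, -0.102, 0.103, -0.698]
contact_force: [0.5, -0.2, -2.3]
grip_width: 44.6
```

```bash
python3 go.py 566 330 190
```

```text
t 12.3 tcp [567.8 320.7 206.5] grip 44.6 F [ 0.5 -0.2 -2.3] j6 -0.94
tool delta mm [-4.5 16.4  8.5]
[[0.958, 0.001, 0.288], [-0.288, -0.006, 0.958], [0.003, -1.0, -0.005]]
```

carry_out([
  {"gripper": 0, "slide": [-0.003, 0.009, 0.007], "twist": 0},
  {"gripper": 0, "slide": [0, 0.006, 0], "twist": 0},
  {"gripper": 0, "slide": [0, 0, 0], "twist": 0},
])

```text
time_s: 12.6
tcp_pos: [568.7, 322.9, 204.1]
ee_rot: [0.703, -0.1, 0.108, -0.696]
contact_force: [-0.1, 0.2, -3.4]
grip_width: 44.6
```

```bash
python3 go.py 566 330 189
```

```text
t 12.6 tcp [568.7 322.9 204.1] grip 44.6 F [-0.1  0.2 -3.4] j6 -0.93
tool delta mm [-4.8 15.   6.1]
[[0.957, 0.011, 0.291], [-0.291, -0.011, 0.957], [0.014, -1.0, -0.008]]
```

```bash
python3 - <<'E'
from h import *
s=telemetry.observe(); print({k:np.round(s[k],3) for k in('joint_pos','effort','ft_torque','contact_force','joint_vel')})
im,d=vision.capture('side'); cv2.imwrite('pics/s6.png',cv2.resize(im[40:220,180:400,::-1],None,fx=3.3,fy=3.3,interpolation=2))
E
```

```text
{'joint_pos': array([ 0.338,  0.745,  1.244, -0.016,  1.146, -0.932]), 'effort': array([ 3.9900e-01, -5.9949e+01, -1.9604e+01,  7.5000e-02,  1.4700e-01,
        1.0000e-03]), 'ft_torque': array([0.07 , 0.007, 0.046]), 'contact_force': array([-0.111,  0.161, -3.385]), 'joint_vel': array([-0.013, -0.047, -0.015, -0.001,  0.043,  0.   ])}
```

View pics/s6.png

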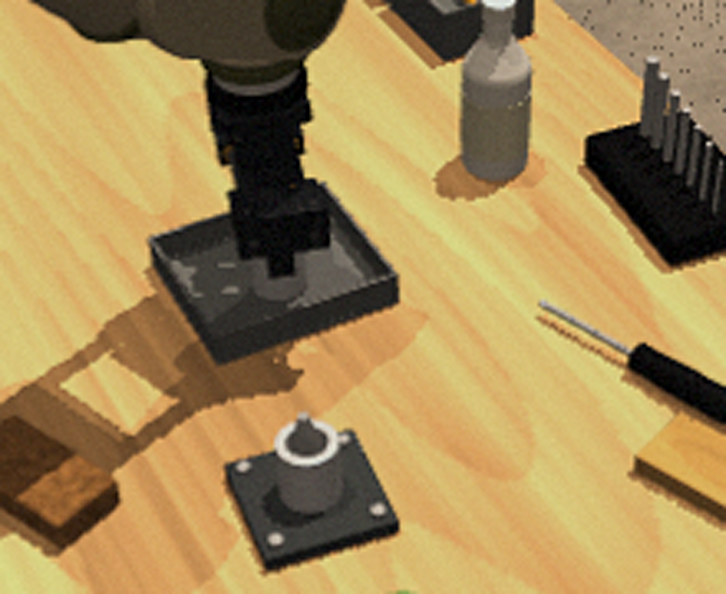

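Nothing obstructs: the sleeve hangs inside the tray at crop (280,285), clear of the walls, so the shortfall was just lag. I keep lowering.

carry_out([
  {"gripper": 0, "slide": [-0.003, 0.008, 0.005], "twist": 0},
  {"gripper": 0, "slide": [0, 0.006, 0], "twist": 0},
])

```text
time_s: 12.85
tcp_pos: [568.8, 325.4, 199.1]
ee_rot: [0.704, -0.097, 0.112, -0.694]
contact_force: [-18.8, -0.4, 46.7]
grip_width: 44.2
```

```bash
python3 go.py 566 330 189
```

```text
t 12.85 tcp [568.8 325.4 199.1] grip 44.2 F [-18.8  -0.4  46.7] j6 -0.92
tool delta mm [-4.3 10.   3.7]
[[0.956, 0.019, 0.292], [-0.292, -0.017, 0.956], [0.024, -1.0, -0.011]]
```

Contact at 47 N: the sleeve is on the tray floor. I ease up and release.

carry_out([
  {"gripper": 0, "slide": [0, -0.003, 0], "twist": 0},
  {"gripper": 0.7, "slide": [0, 0, 0], "twist": 0},
  {"gripper": 0.7, "slide": [0, 0, 0], "twist": 0},
  {"gripper": 0.7, "slide": [0, 0, 0], "twist": 0},
  {"gripper": 0.7, "slide": [0, 0, 0], "twist": 0},
])

```text
time_s: 13.35
tcp_pos: [569.3, 324.8, 202.7]
ee_rot: [0.704, -0.096, 0.113, -0.694]
contact_force: [1.0, -0.1, -0.3]
grip_width: 61.8
```

```bash
python3 go.py
```

```text
t 13.35 tcp [569.3 324.8 202.7] grip 61.8 F [ 1.  -0.1 -0.3] j6 -0.92
```

Raise, then move back towards the base at height so the top camera can see the tray.

carry_out([
  {"gripper": 0.7, "slide": [0, -0.03, 0], "twist": 0},
  {"gripper": 0.7, "slide": [0, -0.04, 0], "twist": 0},
  {"gripper": 0.7, "slide": [0, -0.05, 0], "twist": 0},
  {"gripper": 0.7, "slide": [0, -0.05, 0], "twist": 0},
  {"gripper": 0.7, "slide": [-0.045, 0, 0], "twist": 0},
  {"gripper": 0.7, "slide": [-0.045, 0, 0], "twist": 0},
  {"gripper": 0.7, "slide": [-0.045, 0, 0], "twist": 0},
  {"gripper": 0.7, "slide": [-0.045, 0, 0], "twist": 0},
  {"gripper": 0.7, "slide": [-0.045, 0, 0], "twist": 0},
  {"gripper": 0.7, "slide": [0, 0, 0], "twist": 0},
  {"gripper": 0.7, "slide": [0, 0, 0], "twist": 0},
])

```text
time_s: 14.45
tcp_pos: [345.2, 395.7, 369.8]
ee_rot: [0.704, -0.098, 0.113, -0.694]
contact_force: [-0.2, 1.0, 0.7]
grip_width: 61.4
```

```bash
python3 go.py; python3 - <<'E'
from h import *
im,d=vision.capture('side'); im2,d2=vision.capture('top')
cv2.imwrite('pics/f7.png',np.hstack([cv2.resize(x[:,:,::-1],(400,400),interpolation=2) for x in (im[60:210,190:340],im2[120:270,150:300])]))
for n,D in(('side',d),('top',d2)):
    C=cloud(n,D)
    for nm,c,lo,hi in(('A',(487,93),58,70),('B',(569,327),47,62)):
        m=(np.hypot(C[...,0]-c[0],C[...,1]-c[1])<45)&(C[...,2]>lo)&(C[...,2]<hi); p=C[m]
        print(n,nm,len(p),p.mean(0).round(1) if len(p) else '',cv2.minEnclosingCircle(p[:,:2].astype(np.float32)) if len(p)>3 else '')
E
```

```text
t 14.45 tcp [345.2 395.7 369.8] grip 61.4 F [-0.2  1.   0.7] j6 -0.63
side A 182 [487.   88.9  62.6] ((488.13397216796875, 91.52085876464844), 23.470840454101562)
side B 164 [572.6 319.8  52. ] ((571.2459716796875, 321.6844177246094), 25.416475296020508)
top A 188 [486.7  93.9  64.4] ((486.8330383300781, 94.28362274169922), 22.81381607055664)
top B 231 [572.1 322.   54.2] ((572.9996337890625, 322.2997741699219), 23.776187896728516)
```

View pics/f7.png

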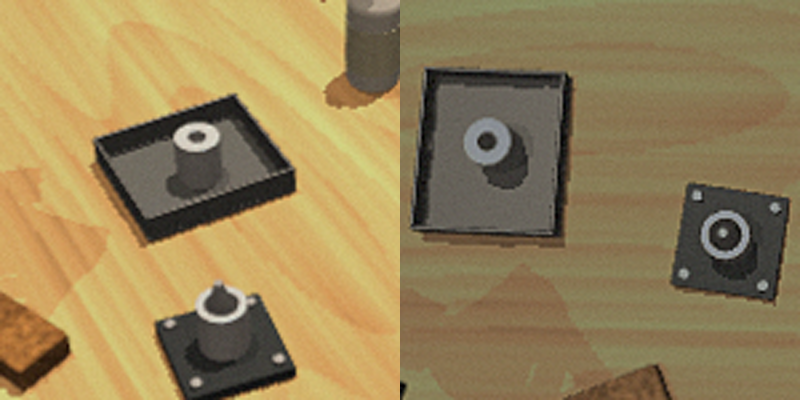

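The final picture shows narrow sleeve B upright in the tray: side (197,155), top (487,140), rim at z 54 = 4 + 50. Wide sleeve A is fully down on the pin: side (222,325), top (724,233), rim at z 64 = 14 + 50. The arm is clear of everything, so I hand in.

```bash
python3 -c "
from rig import r
print(r.sign_off())"
```

```text
the job is handed in; nothing more can be done
None
```

Both sleeves are sorted and the job was handed in at about 14.5 s of the 64 s allowed; the sign-off gives no verdict.

**Wide-bore sleeve on the pin:** It is upright and fully down. Its rim reads about 64 mm high from the top camera, which matches the 14 mm plate plus 50 mm sleeve. The fitted centre is (487, 94) mm, about 1 mm from the estimated pin axis.

**Narrow-bore sleeve in the tray:** It stands upright with its rim at about 54 mm, so its centre is 25 mm above the floor. It is within about 8 mm of the tray's centre. The green look-alike and the wooden plug were not moved.

**Checks that were off or disagreed:**
- Setting the narrow sleeve down touched the tray floor about 10 mm earlier than I expected, because it was held lower in the grip than planned. The wrist force peaked at a reading of about 50 N, under the 120 N limit.
- The tool drifted by up to 2 degrees of tilt during the moves.
- The side camera's depth read about 2 mm lower than the top camera's.

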